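# Show a joint-sample slide's label to the bench camera

### The job

Slide the wooden cover of the sample case all the way back off the bay it covers, take out the clear sample slide, and show its label to the bench camera: hold the slide level, label face up, by its clear part so that the frosted end (the end with the small corner notch) is left free and points towards the camera, with the frosted end in the camera's line of sight about 11 cm out from its lens. Do not touch the camera or shift the other things on the mat, and finish still holding the slide there, steady, in the gripper.

Things in the scene. Friction and masses are not known exactly. Their poses are not given: they have to be found in the camera images.
- case: Plywood sample case, fixed, 140 mm (x) by 268 mm (y) by 38 mm high; origin at the centre of its underside, z up. Two bays in a row along y, 130 x 126 mm inside (124 mm between the rail lips), centres at y = +66 mm (the slide's) and -66 mm (some wire ends only). Their floor is at z = 6 mm, the cover's underside at z = 30 mm, the rail tops at z = 38 mm.
- cover_grip (a point): Centre, half-way up, of the wooden ridge on top of the plywood cover. The ridge is 10 mm across (y), 60 mm long (x), 16 mm high, in the middle of the cover, a plate 129.5 x 132 x 4 mm whose upper face is 9 mm below this point. Axes as the case's: the cover opens along -y. Shut, it covers the +y bay, where the slide is; this point is then over that bay's centre.
- cover (a joint): Sliding travel of the cover in m: 0 = shut over the slide's bay, 0.132 = all the way back over the other bay. It slides with about 1 to 2 N of friction and stays where it is left.
- slide_mid (a point): Centre, half-way up, of the sample slide: a loose flat slab of clear resin, 76 mm (x) by 26 mm (y) by 8 mm thick (z), about 22 g, lying on the bay's floor label face up (+z), turned any way round. Its +x end is frosted over the last 20 mm, with a 6 x 6 mm notch in the +x, +y corner; the other 56 mm are clear, with a wire splice cast in.
- label (a point): Centre of the label face: on the upper face of the frosted end, 28 mm from the slide's centre along its +x and 4 mm above it. Axes as the slide's.
- lens (a point): Centre of the bench camera's lens, 205 mm above the mat. The camera is a black tube 40 mm across (48 mm at its lens ring), 110 mm long, on a post. x is level and points from the lens back towards the post, z is up; the lens looks down at 45 degrees, along (-0.707, 0, -0.707) in these axes.
- view_point (a point): The point in the camera's line of sight where the label is to be held: 110 mm out from the lens, i.e. 78 mm in front of it (-x) and 78 mm below it, 127 mm above the mat. Axes as the lens's: x is level, towards the camera.
- slide: The same slide's body; its origin is the centre of its underside, 4 mm below point slide_mid, same axes.
- camera: The bench camera with its stand, fixed to the mat; origin on the mat, axes as the lens's. Lens at x = -30 mm, z = 205 mm; round foot 110 mm across and 14 mm high, centre at x = +20 mm; post 14 mm thick at x = +32 mm; the tube's rear reaches x = +65 mm and z = 300 mm.
- helping_hands: Bystander: helping-hands stand, black base 60 x 75 mm, 158 mm high, cross bar with two clips reaching 110 mm to either side along y; origin under the base.
- spool: Bystander: solder spool standing on end, 56 mm across, 46 mm high; origin under its centre.
- tin: Bystander: round tip-cleaner tin, 56 mm across, 20 mm high; origin under its centre.
- ruler: Bystander: wooden ruler lying flat, 305 mm (y) by 30 mm by 4 mm; origin under its centre.

How it is judged (in metres and radians):
On the way:
1. the cover is slid all the way back, while the slide still lies in its bay (value of joint cover above 0.12 m and z of slide in the frame of case below 0.02 m), for 0.2 s.
At the end, for the whole second after the job is handed in: Cover back over 120 of 132 mm; slide gripped by its clear part (grasp at most 10 mm past its middle towards the frosted end), at rest, touching neither case nor camera; label within 30 mm of the view point, frosted end towards the camera within 28 deg, level within 15 deg, face up (value of joint cover above 0.12 m and distance between label and view_point below 0.03 m and angle between the x axis of slide_mid and the x axis of view_point, either way round below 0.5 rad and x of lens in the frame of slide_mid above 0.04 m and angle between slide_mid's own z axis and vertical below 0.26 rad and x of the grasp point in the frame of slide_mid below 0.01 m and contact force between slide and the fingers above 1 N and contact force between slide and case below 0.1 N and contact force between slide and camera below 0.1 N and linear speed of slide below 0.03 m/s); the arm keeps its last pose, push and grip.
It fails at once if the camera is touched (contact force between any of the arm, the fingers, slide and camera above 2 N).
It fails at once if a bystander is pushed about (moved more than 15 mm) (distance of any of helping_hands, spool, tin, ruler from where it was at the start of the episode above 0.015 m).
It also fails if it takes over 51 s, if anything falls off the work surface, if the arm or the gripper's body presses on something with over 40 N, if the wrist force passes 120 N, or if a joint passes its speed limit or range.

### The arm

A 6-joint arm with a two-finger parallel gripper is mounted at the origin on the work surface. World frame = base frame: x ahead of the robot, y to its left, z up, the work surface at z = 0. Lengths are in m, angles in degrees, forces in N, time in s.
With the tool pointing down it reaches from about 0.225 to 0.725 m from the base axis. Payload 3.1 kg.
Tool frame: the origin (TCP) lies midway between the tips of the shut fingers; the grasp point (between the pads) lies 19 mm behind it; z points along the fingers, y is the line along which they close (so a half turn about z gives the same grasp; the last joint's range is limited). The gripper opens to 85 mm and grips with 20 to 120 N. Pads are 22 mm wide; open, the fingers measure 114 mm over their backs; the gripper's body (76 mm by 85 mm) begins 54 mm behind the grasp point. The pads swing forward as they close: fully open they stand 13 mm farther back than shut.
Start: joints at [62.005, 2.75, 5.684, 92.934, 0, 82.678], TCP at [0.185, 0.491, 0.204] pointing down, gripper open.
Joint ranges: [-166.93, 166.93], [-56.73, 111.36], [-69.38, 81.34], [-121.58, 131.49], [-85.45, 84.26], [-180, 180]. Speed limits (degrees/s): [159.86, 159.86, 180, 180, 180, 180].

### API

Orientations are given as a 3x3 rotation matrix whose columns are the frame's x, y, z axes.
In Python, from rig import bot gives the robot as it stands.
- The arm moves only by the shell command python3 -m pendant 'ROWS' [OPENING]. ROWS is JSON, a list of rows, each a list of 4 numbers: the shift along the world's x, y, z in cm, then the turn about the world's z in rad. In form: [[x, y, z, yaw], ...]. A call has 1 to 20 rows; each row shifts and turns the commanded pose from where the row before left it; what a row does not reach is not made up. A row lasts 1/8 s, in which the tool goes at most 62.5 mm and 10.7 degrees, less where a joint would pass 70% of its speed; a pose out of reach is approached as far as the arm can. A call is refused whole if a number of a shift passes 6.25 or a number of a turn 0.188, either way. A call with a gripper value outside its range is refused whole. OPENING is the closure, from -1 (fully open) to 1 (shut), set as the call begins (- or left out, the last holds). The fingers move at their own pace and stop on an object; the grip force is fixed at half the most. Time passes only in rows, so rows that do not move let the fingers close. It gives the time, the measured TCP pose, the force, the opening and the grip force at its end, in the units of the state.
- bot.state(): the state, without advancing time (a new reading comes with each control period).
- bot.grab_frame(name): name is "scene" or "top"; returns a dict with "img" (400x640x3 uint8, blue, green, red), "camera_matrix" (3x3 intrinsics, pixels), "k1" (the pictures are not rectified: a ray, as slopes to the right and down, at radius r is drawn at 1 + k1 r^2 times it, then the intrinsics apply), "R" (3x3) and "t" (3): a world point X has camera coordinates R X + t. Camera axes: x right, y down, z forward; pixel columns grow to the right and rows downward; lengths in m; the calibration is good to about 2 mm. A picture is of the moment at which its call begins. There is no depth.
- bot.hand_in(): hands the job in; it is judged then, once.
The state is a dict: "time": time; "joints": joint angles; "dq": joint speeds; "tau": joint torques, N m; "eef_pos": TCP position; "eef_rot": TCP orientation; "ft_force": force on the tool from outside, world axes, zero at the start; "moment": the same for the moment, N m; "finger_gap": finger opening in m; "grasp_force": force on a finger pad.
Only numpy, scipy, OpenCV 4.12 (cv2) and the standard library are available. Lean on these libraries where they do the work, as an engineer would, in place of code of your own. Each camera call takes 0.05 s, during which the arm holds its last target. There are 200 camera calls.

## Working session

There is one attempt and no reset: what is moved stays moved. The work goes in short steps, Python scripts to look and compute and a shell command to move; the robot and the scene stay as the last step left them, time stands still between calls to the robot, and variables do not carry over. Pictures are saved under pics/ and viewed, at most 10 in all, crops included, and the job is handed in when it is done.

```bash
ls; mkdir -p pics
cat > h.py <<'E'
import numpy as np, cv2
from rig import bot
def grab(n,f=None):
    d=bot.grab_frame(n)
    if f: cv2.imwrite('pics/'+f,d['img'])
    return d
def pix2world(d,u,v,z):
    K=np.array(d['camera_matrix']);R=np.array(d['R']);t=np.array(d['t'])
    p=np.array([(u-K[0,2])/K[0,0],(v-K[1,2])/K[1,1]]);q=p.copy()
    for _ in range(20): q=p/(1+d['k1']*(q@q))
    ray=R.T@np.array([q[0],q[1],1]);c=-R.T@t
    return c+ray*(z-c[2])/ray[2]
def proj(d,X):
    K=np.array(d['camera_matrix']);c=np.array(d['R'])@np.array(X)+np.array(d['t'])
    q=c[:2]/c[2];q=q*(1+d['k1']*(q@q));return K[0,0]*q[0]+K[0,2],K[1,1]*q[1]+K[1,2]
E
python3 - <<'E'
from h import *
import pickle
for n in('top','scene'):
    d=grab(n,n+'0.png');pickle.dump(d,open(n+'0.pkl','wb'));print(n,d['camera_matrix'],d['k1'],-np.array(d['R']).T@d['t'],d['R'])
s=bot.state();print(s['time'],s['eef_pos'],s['eef_rot'],s['finger_gap'],s['ft_force'])
E
```

```text
pics
top [[417.85413897   0.         317.05488031]
 [  0.         417.85413897 193.03303695]
 [  0.           0.           1.        ]] -0.0984341272918544 [0.52371296 0.0266367  1.27715466] [[-0.02202123 -0.99969797 -0.01090988]
 [-0.99685966  0.02278636 -0.07583932]
 [ 0.07606501  0.00920555 -0.99706037]]
scene [[406.08202871   0.         327.03618036]
 [  0.         406.08202871 202.06806566]
 [  0.           0.           1.        ]] -0.020017840715357862 [ 1.1563322  -0.35287039  0.94875091] [[ 0.55848498  0.82943984 -0.0111391 ]
 [ 0.63113732 -0.43359981 -0.64316164]
 [-0.5382938   0.35216582 -0.76564942]]
0.1 [0.18507426 0.49064039 0.2032223 ] [[-9.35605945e-01  3.53044663e-01 -9.90679556e-04]
 [ 3.53045960e-01  9.35604052e-01 -1.89955225e-03]
 [ 2.56257020e-04 -2.12698780e-03 -9.99997705e-01]] 0.08570622854034499 [ 0.0399374   0.06160853 -0.70579725]
```

View pics/top0.png

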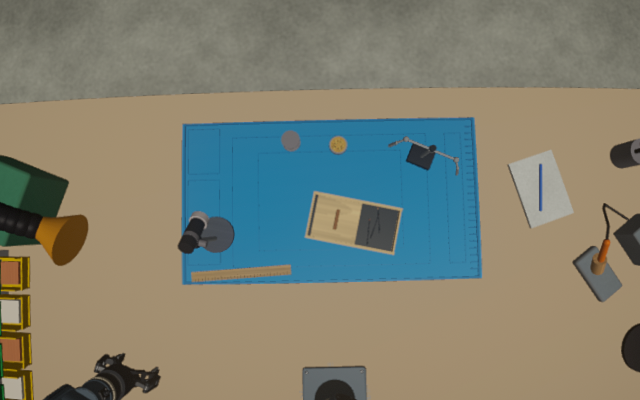

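View pics/scene0.png

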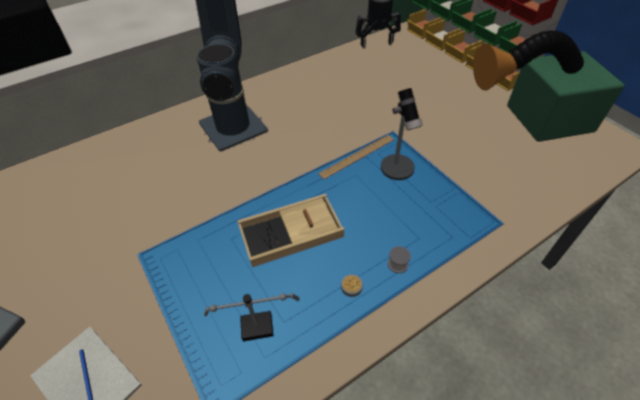

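The top view shows the case with corners near (315,192), (402,206), (393,253) and (306,237), and the ridge at (337,219). The bench camera foot is at (216,235). Also visible: ruler (240,273), spool (290,141), tin (338,145) and helping hands (420,155). I'll zoom in on the case and camera.

Run:
```python
import cv2,numpy as np
a=cv2.imread('pics/top0.png');b=cv2.imread('pics/scene0.png')
A=cv2.resize(a[180:280,170:410],None,fx=3.3,fy=3.3,interpolation=cv2.INTER_CUBIC)
B=cv2.resize(b[80:190,370:450],None,fx=2.4,fy=2.4,interpolation=cv2.INTER_CUBIC)
C=cv2.resize(b[185:275,230:355],None,fx=2.9,fy=2.9,interpolation=cv2.INTER_CUBIC)
o=np.zeros((600,800,3),np.uint8)
o[:A.shape[0],:A.shape[1]]=A[:600,:800];o[331:331+B.shape[0],:B.shape[1]]=B;o[331:331+C.shape[0],300:300+C.shape[1]]=C[:269]
cv2.imwrite('pics/z0.png',o)
```

```text
(no output)
```

View pics/z0.png

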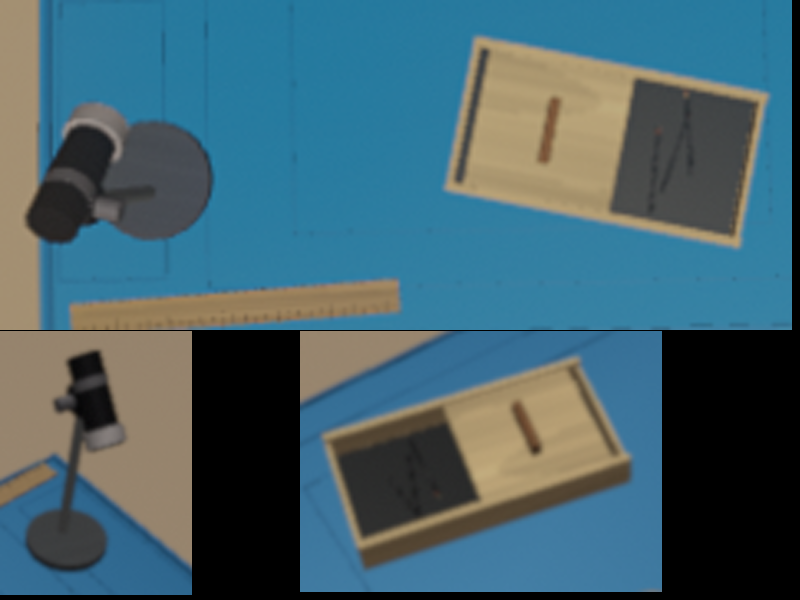

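```bash
cat > fit.py <<'E'
from h import *
import pickle
from scipy.optimize import least_squares
T=pickle.load(open('top0.pkl','rb'));S=pickle.load(open('scene0.pkl','rb'))
a=lambda u,v:(170+u/3.3,180+v/3.3); b=lambda u,v:(370+u/2.4,80+(v-331)/2.4); c=lambda u,v:(230+(u-300)/2.9,185+(v-331)/2.9)
def fit(obs,x0):
    def X(p,l): cs,sn=np.cos(p[2]),np.sin(p[2]); return [p[0]+cs*l[0]-sn*l[1],p[1]+sn*l[0]+cs*l[1],l[2]]
    f=lambda p:np.concatenate([np.array(proj(d,X(p,l)))-uv for d,l,uv in obs])
    r=least_squares(f,x0);print(r.x,np.round(r.fun.reshape(-1,2),1).tolist());return r.x
print('corners',[pix2world(T,*a(*q),.038).round(4).tolist() for q in[(477,38),(768,95),(740,246),(446,188)]])
case=fit([(T,(.07,.134,.038),a(477,38)),(T,(.07,-.134,.038),a(768,95)),(T,(-.07,-.134,.038),a(740,246)),(T,(-.07,.134,.038),a(446,188)),
 (T,(0.03,.066,.051),a(555,98)),(T,(-.03,.066,.051),a(545,162)),
 (S,(-.07,.134,.038),c(578,360)),(S,(.07,.134,.038),c(629,460)),(S,(.07,-.134,.038),c(366,545)),(S,(-.07,-.134,.038),c(327,437))],[.5,0,0.1])
cam=fit([(T,(.02,0,.014),a(152,180)),(T,(-.03,0,.205),a(97,128)),(T,(.048,0,.283),a(52,220)),
 (S,(.02,0,.014),b(66,538)),(S,(-.03,0,.205),b(106,440)),(S,(.048,0,.283),b(85,357))],[.4,.3,3.1])
for n,u,v,z in[('spool',290,141,.046),('tin',338,145,.02),('hhbase',420,156,0),('clipL',391,145,.15),('clipR',457,173,.15),('rulR',291,270,0.004),('rulL',192,277,.004)]:
    print(n,pix2world(T,u,v,z).round(3))
w=lambda p,l:(np.array([p[0]+np.cos(p[2])*l[0]-np.sin(p[2])*l[1],p[1]+np.sin(p[2])*l[0]+np.cos(p[2])*l[1]])).round(4)
print('grip',w(case,(0,.066)),'opened',w(case,(0,-.066)),'lens',w(cam,(-.03,0)),'view',w(cam,(-.108,0)))
E
python3 fit.py
```

```text
corners [[0.6229, 0.0454, 0.038], [0.5655, -0.2154, 0.038], [0.431, -0.1857, 0.038], [0.4889, 0.0761, 0.038]]
[ 0.52744805 -0.0695148  -0.21611377] [[-0.3, -0.5], [-0.0, -0.5], [-0.1, 0.2], [-0.1, 0.4], [-3.9, -1.3], [-4.8, -0.6], [-1.2, -0.4], [-0.4, 0.4], [-3.9, 2.1], [-2.9, -0.1]]
[0.52030615 0.34770281 2.97073529] [[-1.1, 0.0], [0.1, -1.7], [-0.9, 2.0], [-0.2, -0.5], [0.5, 3.5], [-1.6, -0.3]]
spool [0.776 0.115 0.046]
tin [ 0.765 -0.029  0.02 ]
hhbase [ 0.729 -0.283  0.   ]
clipL [ 0.737 -0.168  0.15 ]
clipR [ 0.656 -0.347  0.15 ]
rulR [0.389 0.122 0.004]
rulL [0.372 0.427 0.004]
grip [ 0.5416 -0.0051] opened [ 0.5133 -0.134 ] lens [0.5499 0.3426] view [0.6267 0.3293]
```

```bash
cat >> fit.py <<'E'
def ov(img,d,roi,f,case,cam,tr):
    x0,y0,x1,y1=roi;o=cv2.resize(img[y0:y1,x0:x1],None,fx=f,fy=f,interpolation=cv2.INTER_CUBIC)
    def L(p,pts,col,cl=True):
        q=[((np.array(proj(d,[*(np.array([p[0]+np.cos(p[2])*l[0]-np.sin(p[2])*l[1],p[1]+np.sin(p[2])*l[0]+np.cos(p[2])*l[1]])),l[2]]))-(x0,y0)+.5)*f).astype(int) for l in pts]
        cv2.polylines(o,[np.array(q)],cl,col,1)
    for z in(0,.038): L(case,[(.07,.134,z),(.07,-.134,z),(-.07,-.134,z),(-.07,.134,z)],(0,0,255))
    y=.066-tr
    for z in (.035,.051): L(case,[(.03,y-.005,z),(.03,y+.005,z),(-.03,y+.005,z),(-.03,y-.005,z)],(0,255,0))
    th=np.linspace(0,2*np.pi,40)
    for z in(0,.014):L(cam,[(.02+.055*np.cos(t),.055*np.sin(t),z) for t in th],(0,0,255))
    for s,r in((0,.024),(.11,.02)):L(cam,[(-.03+s*.7071+r*np.cos(t)*.7071,r*np.sin(t),.205+s*.7071-r*np.cos(t)*.7071) for t in th],(0,255,255))
    return o
if __name__=='__main__':
    import sys
    tr=.013
    A=ov(T['img'],T,(170,180,410,265),3.3,case,cam,tr);B=ov(S['img'],S,(370,80,450,185),2.95,case,cam,tr);C=ov(S['img'],S,(230,185,355,275),4,case,cam,tr)[:310]
    o=np.zeros((600,800,3),np.uint8);o[:A.shape[0],:A.shape[1]]=A;o[285:285+B.shape[0],:B.shape[1]]=B;o[285:285+C.shape[0],250:250+C.shape[1]]=C
    cv2.imwrite('pics/ov1.png',o)
E
python3 fit.py >/dev/null
```

```text
(no output)
```

View pics/ov1.png

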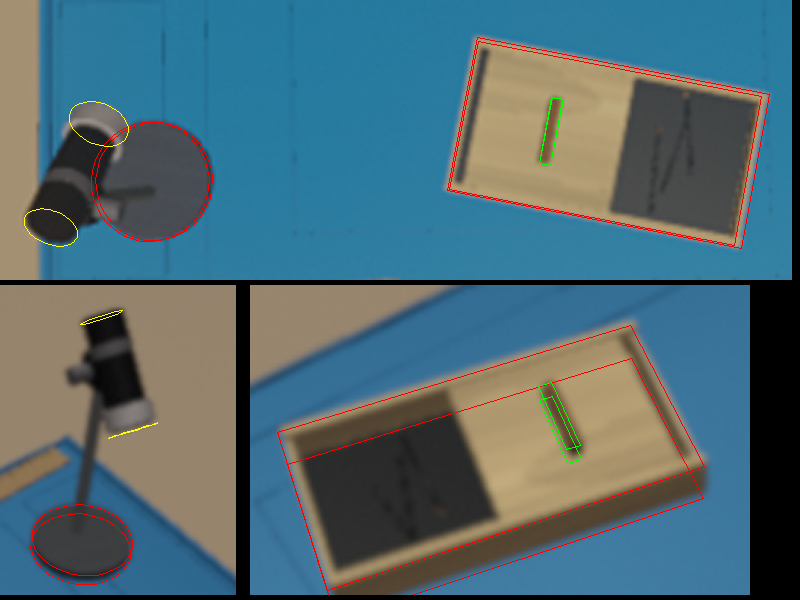

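The overlay agrees with the scene. The cover ridge sits about 13 mm back of shut, at world (0.539, -0.018), and the case yaw is -12.4°. The view point is near (0.627, 0.329). I'll go to the ridge on a path that bends away from the camera.

```bash
python3 -m pendant '[[1.1,-4,0,0.024],[1.1,-4,0,0.024],[1.1,-4,0,0.024],[1.1,-4,0,0.024],[1.1,-4,0,0.024],[1.1,-4,0,0.025],[3.6,-3.35,0,0],[3.6,-3.35,0,0],[3.6,-3.35,-1,0],[3.6,-3.35,-1,0],[3.6,-3.35,-1,0],[3.6,-3.35,-1,0],[3.6,-3.35,-1,0],[3.6,-3.35,-1,0],[0,0,0,0]]' -1
```

```text
time: 1.98
eef_pos: [0.5396, -0.019, 0.1412]
eef_rot: [[-0.976, 0.218, -0.004], [0.218, 0.976, 0.0], [0.004, -0.001, -1.0]]
ft_force: [-0.2, 0.1, -0.8]
finger_gap: 0.0852
grasp_force: 0.0
```

```bash
python3 -m pendant '[[0,0,-2.5,0],[0,0,-2.5,0],[0,0,-2.5,0],[0,0,-1.5,0],[0,0,-0.8,0],[0,0,-0.4,0],[0,0,0,0]]'; python3 -m pendant '[[0,0,0,0],[0,0,0,0],[0,0,0,0],[0,0,0,0],[0,0,0,0],[0,0,0,0]]' 1
```

```text
time: 2.85
eef_pos: [0.5397, -0.0168, 0.0428]
eef_rot: [[-0.977, 0.214, 0.001], [0.214, 0.977, -0.0], [-0.001, 0.0, -1.0]]
ft_force: [-1.1, -0.7, -0.0]
finger_gap: 0.085
grasp_force: 0.0
time: 3.6
eef_pos: [0.5393, -0.0168, 0.0423]
eef_rot: [[-0.977, 0.214, -0.0], [0.214, 0.977, 0.0], [0.0, 0.0, -1.0]]
ft_force: [-0.9, -0.8, 0.6]
finger_gap: 0.0
grasp_force: 0.0
```

The fingers closed on nothing, so I'll look.

Run:
```python
from h import *
a=grab('top')['img'];b=grab('scene')['img']
o=np.zeros((600,800,3),np.uint8)
A=cv2.resize(a[185:260,295:405],None,fx=3.6,fy=3.6,interpolation=cv2.INTER_CUBIC);B=cv2.resize(b[120:270,230:360],None,fx=3.0,fy=3.9,interpolation=cv2.INTER_CUBIC)
o[:A.shape[0],:A.shape[1]]=A;o[:B.shape[0],405:405+B.shape[1]]=B[:,:395]
cv2.imwrite('pics/g1.png',o)
```

```text
(no output)
```

View pics/g1.png

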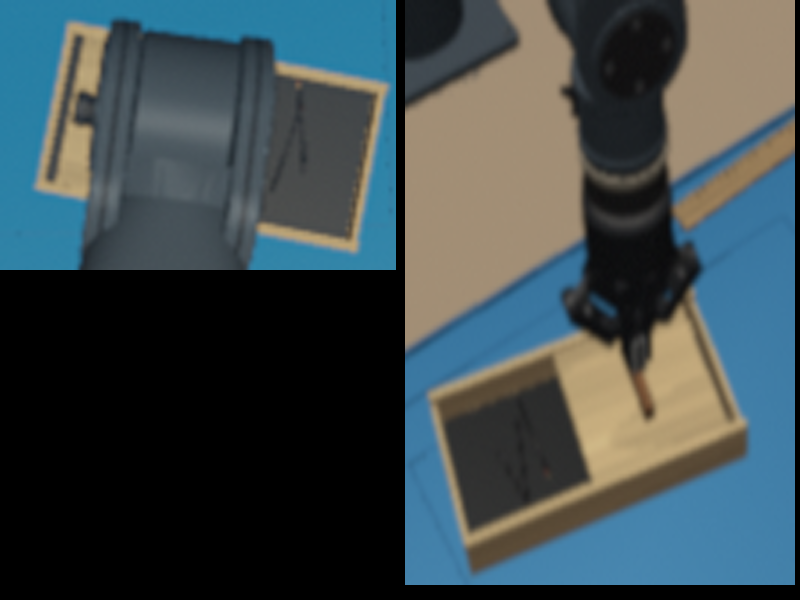

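Run:
```python
from h import *
import pickle
S=pickle.load(open('scene0.pkl','rb'));T=pickle.load(open('top0.pkl','rb'))
s=bot.state();print(s['eef_pos'],s['finger_gap'],s['ft_force'])
for z in(.0423,.06):print(z,proj(S,[.5393,-.0168,z]))
c=np.array([.52745,-.06951]);y=np.array([.2144,.9767]);x=np.array([.9767,-.2144])
for tr in(0.01,.013,.016):
  for l in(.03,-.03,0):print(tr,l,proj(S,[*(c+y*(.066-tr)+x*l),.051]),proj(T,[*(c+y*(.066-tr)+x*l),.051]))
```

```text
[ 0.53934367 -0.01682853  0.04227745] 0.0004856962864573779 [-0.15568859  0.82850692  0.63305258]
0.0423 (np.float64(307.25528600760174), np.float64(219.0413845423719))
0.06 (np.float64(306.9472172205504), np.float64(215.15778421160365))
0.01 0.03 (np.float64(311.4205240788025), np.float64(224.8145937786417)) (np.float64(337.59110324773764), np.float64(209.05071089573562))
0.01 -0.03 (np.float64(304.16252533852577), np.float64(209.16134471880386)) (np.float64(333.69831644628755), np.float64(229.17048860652136))
0.01 0 (np.float64(307.73389480625156), np.float64(216.86418923706975)) (np.float64(335.6487687927237), np.float64(219.09688149636864))
0.013 0.03 (np.float64(310.399508305456), np.float64(225.14188864835285)) (np.float64(338.59502591189425), np.float64(209.24704527956263))
0.013 -0.03 (np.float64(303.1691030630759), np.float64(209.4692297426594)) (np.float64(334.7051543077841), np.float64(229.3681118775448))
0.013 0 (np.float64(306.726849819432), np.float64(217.18155226880987)) (np.float64(336.65420676654327), np.float64(219.29387133976323))
0.016 0.03 (np.float64(309.37725823053904), np.float64(225.46957421893353)) (np.float64(339.5989911388756), np.float64(209.44337377113666))
0.016 -0.03 (np.float64(302.1745203150682), np.float64(209.77747442326228)) (np.float64(335.71203934946595), np.float64(229.5657051745997))
0.016 0 (np.float64(305.71860826162316), np.float64(217.49929002688754)) (np.float64(337.65968962222695), np.float64(219.49084331857372))
```

Run:
```python
from h import *
d=grab('scene')
b=d['img'][190:240,275:345]
o=cv2.resize(b,None,fx=11,fy=11,interpolation=cv2.INTER_CUBIC)
o=cv2.convertScaleAbs(o,alpha=1.5,beta=20)
for z in(.0423,.0513):
    u,v=proj(d,[.5393,-.0168,z]);cv2.circle(o,(int((u-275+.5)*11),int((v-190+.5)*11)),4,(0,0,255),1)
cv2.imwrite('pics/g2.png',o)
```

```text
(no output)
```

View pics/g2.png

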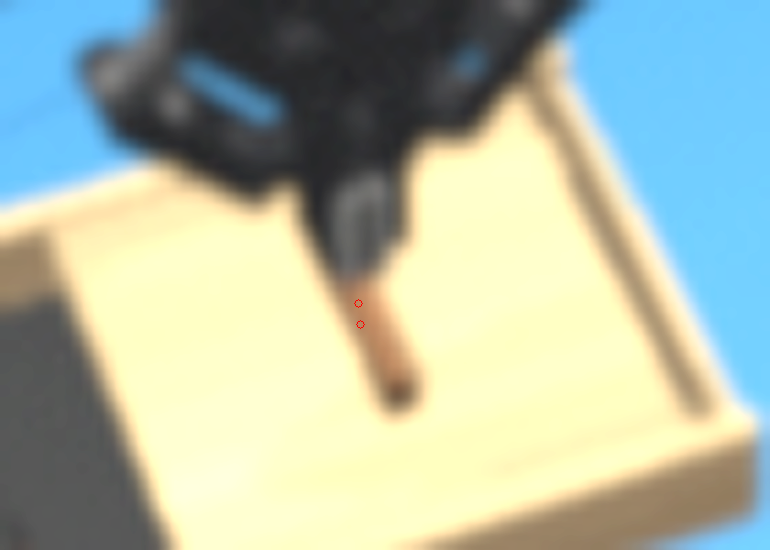

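The view shows shut fingers over the ridge's far half, with the tip edge at about (307,215) in the scene picture. That is higher than the reported TCP should appear. I'll lower with the fingers shut, in small steps, and feel for contact.

```bash
python3 -m pendant '[[0,0,-0.3,0],[0,0,-0.2,0],[0,0,0,0]]'
python3 - <<'E'
from h import *
d=bot.grab_frame('scene');s=bot.state()
print(s['eef_pos'],s['joints'],s['ft_force'])
E
```

```text
time: 4.12
eef_pos: [0.539, -0.0167, 0.0369]
eef_rot: [[-0.977, 0.214, -0.001], [0.214, 0.977, 0.0], [0.001, -0.0, -1.0]]
ft_force: [-0.7, -0.3, -0.2]
finger_gap: 0.0002
grasp_force: 0.0
[ 0.53913123 -0.0167735   0.03705138] [-8.90627399e+00  6.61690441e+00 -9.33556747e+00  7.40754318e+01
 -6.25513767e-04  3.45626990e+00] [-0.1182174  -0.34312346  0.08674782]
```

Run:
```python
from h import *
import pickle
S=pickle.load(open('scene0.pkl','rb'));T=pickle.load(open('top0.pkl','rb'))
p=np.array([.18507,.49064,.2032]);y=np.array([.353,.9356,0])
for d,r in((T,(350,400,50,170)),(S,(0,60,340,420))):
    print(proj(d,p),[proj(d,p+y*s*.05+[0,0,.013]) for s in(1,-1)])
A=T['img'][340:400,50:170];B=S['img'][0:60,340:420]
o=np.zeros((360,800,3),np.uint8)
A=cv2.resize(A,None,fx=3.6,fy=6*.6,interpolation=cv2.INTER_CUBIC);B=cv2.resize(B,None,fx=4.5,fy=4.5,interpolation=cv2.INTER_CUBIC)
o[:A.shape[0],:A.shape[1]]=A;o[:B.shape[0],435:435+B.shape[1]]=B
d=bot.grab_frame('scene')
cv2.imwrite('pics/g3.png',cv2.convertScaleAbs(o,alpha=1.8,beta=20))
```

```text
(np.float64(146.02406016552916), np.float64(358.2606396003712)) [(np.float64(126.47547298548318), np.float64(352.6619067866443)), (np.float64(161.7004703948525), np.float64(366.9305920095304))]
(np.float64(375.22623513081504), np.float64(56.710481902727025)) [(np.float64(389.46095140894136), np.float64(51.34930015014973)), (np.float64(361.4382366733282), np.float64(55.13801782348514))]
```

View pics/g3.png

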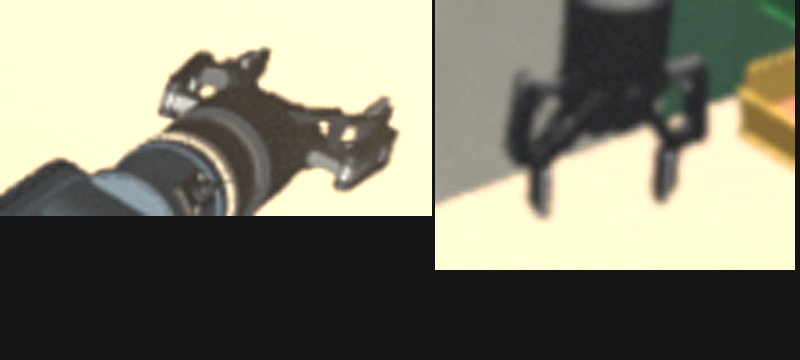

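Run:
```python
from h import *
import pickle
from scipy.optimize import least_squares
S=pickle.load(open('scene0.pkl','rb'));T=pickle.load(open('top0.pkl','rb'))
def tri(t,s):
    r=least_squares(lambda X:np.r_[np.array(proj(T,X))-t,np.array(proj(S,X))-s],[.3,.3,.1]);return r.x.round(4),r.fun.round(1)
print('tips',tri((140.7,360.8),(376.85,45.85)),tri((123.6,353.9),(390.4,44.4)),tri((157.8,367.8),(363.3,47.3)))
# consistency: tin/spool/case corner
c=lambda u,v:(230+(u-250)/4-.5,185+(v-285)/4-.5); a=lambda u,v:(170+u/3.3-.5,180+v/3.3-.5)
print(tri(a(477,38),c(703,466)),tri(a(446,188),c(632,324)),tri(a(768,95),c(330,586)),tri(a(740,246),c(282,430)))
```

```text
tips (array([0.1929, 0.4857, 0.2482]), array([-0.2, -0.1, -0.3,  0. ])) (array([0.2088, 0.5311, 0.2463]), array([-0.2, -0.1, -0.3,  0. ])) (array([0.1766, 0.4412, 0.2497]), array([-0.2, -0.1, -0.3,  0. ]))
(array([0.6241, 0.0464, 0.0382]), array([ 0.2,  0.1,  0.2, -0. ])) (array([0.4902, 0.0769, 0.0414]), array([ 0.2,  0.1,  0.2, -0. ])) (array([ 0.567 , -0.213 ,  0.0416]), array([-0.1, -0. , -0.1,  0. ])) (array([ 0.4331, -0.1829,  0.0426]), array([-0.2, -0.1, -0.2, -0. ]))
```

Triangulating the fingertips puts them about 30 mm above the reported TCP, so the reported height is off. I'll feel for the ridge top with the fingers shut to get the exact offset.

```bash
python3 -m pendant '[[0,0,-0.8,0],[0,0,-0.4,0],[0,0,0,0]]' ; python3 -m pendant '[[0,0,-0.2,0],[0,0,0,0]]';  python3 -m pendant '[[0,0,-0.2,0],[0,0,0,0]]'
```

```text
time: 4.6
eef_pos: [0.5394, -0.0168, 0.027]
eef_rot: [[-0.977, 0.214, 0.001], [0.214, 0.977, -0.0], [-0.001, -0.0, -1.0]]
ft_force: [-2.0, 0.8, 8.3]
finger_gap: 0.0
grasp_force: 4.3
time: 4.85
eef_pos: [0.5395, -0.0168, 0.0269]
eef_rot: [[-0.977, 0.214, 0.001], [0.214, 0.977, -0.0], [-0.001, -0.0, -1.0]]
ft_force: [-7.4, 0.4, 16.4]
finger_gap: -0.0002
grasp_force: 8.1
time: 5.1
eef_pos: [0.5396, -0.0168, 0.0268]
eef_rot: [[-0.977, 0.214, 0.002], [0.214, 0.977, -0.001], [-0.002, -0.0, -1.0]]
ft_force: [-9.8, 1.1, 24.2]
finger_gap: -0.0001
grasp_force: 12.0
```

```bash
python3 -m pendant '[[0,0,1,0],[0,0,0,0],[0,0,0,0],[0,0,0,0]]' -1; python3 -m pendant '[[0,0,-1,0],[0,0,-0.6,0],[0,0,0,0]]'; python3 -m pendant '[[0,0,0,0],[0,0,0,0],[0,0,0,0],[0,0,0,0],[0,0,0,0],[0,0,0,0]]' 1
```

```text
time: 5.6
eef_pos: [0.5385, -0.0167, 0.0301]
eef_rot: [[-0.977, 0.214, -0.002], [0.214, 0.977, 0.0], [0.002, -0.0, -1.0]]
ft_force: [-0.6, -0.4, -0.0]
finger_gap: 0.0723
grasp_force: 0.0
time: 5.98
eef_pos: [0.5382, -0.0166, 0.0139]
eef_rot: [[-0.977, 0.214, -0.003], [0.214, 0.977, 0.0], [0.003, -0.0, -1.0]]
ft_force: [-0.1, -0.3, 0.2]
finger_gap: 0.0853
grasp_force: 0.0
time: 6.72
eef_pos: [0.5396, -0.0167, 0.0157]
eef_rot: [[-0.977, 0.214, 0.001], [0.214, 0.977, 0.0], [-0.0, 0.0, -1.0]]
ft_force: [-0.1, 0.1, 1.6]
finger_gap: 0.0079
grasp_force: 61.2
```

```bash
python3 -m pendant '[[-0.15,-0.7,0,0],[-0.3,-1.37,0,0],[-0.3,-1.37,0,0],[-0.3,-1.37,0,0],[-0.3,-1.37,0,0],[-0.3,-1.37,0,0],[-0.3,-1.37,0,0],[-0.3,-1.37,0,0],[-0.25,-1,0,0],[0,0,0,0]]'; python3 -m pendant '[[-0.04,-0.2,0,0],[-0.04,-0.2,0,0],[0,0,0,0]]'
```

```text
time: 7.98
eef_pos: [0.5142, -0.1319, 0.0157]
eef_rot: [[-0.976, 0.216, 0.0], [0.216, 0.976, -0.002], [-0.001, -0.002, -1.0]]
ft_force: [-0.3, -1.3, 5.6]
finger_gap: 0.008
grasp_force: 61.6
time: 8.35
eef_pos: [0.5142, -0.132, 0.0157]
eef_rot: [[-0.977, 0.213, 0.002], [0.213, 0.977, 0.004], [-0.001, 0.004, -1.0]]
ft_force: [1.2, 5.5, 5.7]
finger_gap: 0.0078
grasp_force: 61.7
```

```bash
python3 -m pendant '[[0.04,0.2,0,0],[0,0,0,0],[0,0,0,0],[0,0,1,0],[0,0,3,0],[-1,-1,4,0],[-3,-3,2,0],[-4,-4,0,0],[-4,-4,0,0],[0,0,0,0]]' -1
python3 - <<'E'
from h import *
import pickle
d=grab('top');e=grab('scene');pickle.dump((d,e),open('open.pkl','wb'))
A=cv2.resize(d['img'][188:245,300:362],None,fx=9,fy=9,interpolation=cv2.INTER_CUBIC)
B=cv2.resize(e['img'][190:260,275:350],None,fx=3.2,fy=3.2,interpolation=cv2.INTER_CUBIC)
o=np.zeros((520,800,3),np.uint8);o[:513,:558]=A;o[:224,559:799]=B
cv2.imwrite('pics/open.png',cv2.convertScaleAbs(o,alpha=1.4,beta=10))
E
```

```text
time: 9.6
eef_pos: [0.3919, -0.2545, 0.1164]
eef_rot: [[-0.975, 0.22, 0.0], [0.22, 0.975, -0.002], [-0.001, -0.002, -1.0]]
ft_force: [0.7, 0.3, -0.8]
finger_gap: 0.0854
grasp_force: 0.0
```

View pics/open.png

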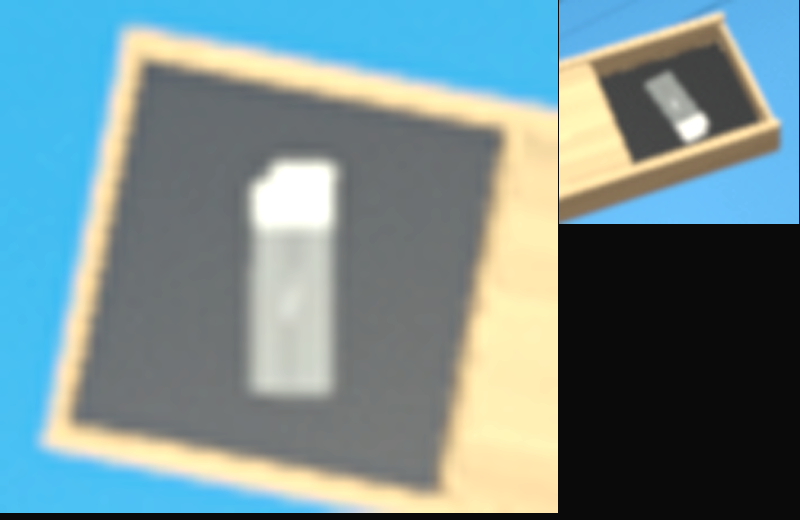

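The bay is open. The slide lies with its frosted end up in the picture (towards world +x) and its notch at the top-left. Its corners in the crop are about (252,160) to (332,393). I'll measure it now.

Run:
```python
from h import *
import pickle
d,e=pickle.load(open('open.pkl','rb'))
g=cv2.resize(d['img'][188:245,300:362],None,fx=9,fy=9,interpolation=cv2.INTER_CUBIC)
m=(g.mean(2)>np.median(g[100:450,150:230].mean(2))+32).astype(np.uint8)
n,l,st,c=cv2.connectedComponentsWithStats(m)
k=l[300,270];pts=cv2.findContours((l==k).astype(np.uint8),0,1)[0][0]
r=cv2.minAreaRect(pts);print(r,st[k])
P=np.array([pix2world(d,300+(u+.5)/9-.5,188+(v+.5)/9-.5,.014)[:2] for u,v in cv2.boxPoints(r)])
print(P.round(4),P.mean(0).round(4),np.linalg.norm(P[1]-P[0]),np.linalg.norm(P[2]-P[1]))
i=np.argsort(P[:,0]);v=P[i[2:]].mean(0)-P[i[:2]].mean(0);print('yaw',np.degrees(np.arctan2(v[1],v[0])))
```

```text
((290.3173828125, 276.11370849609375), (88.65291595458984, 237.5191192626953), 1.4109407663345337) [  248   158    90   238 19185]
[[ 0.5038  0.0122]
 [ 0.5833  0.0084]
 [ 0.5819 -0.0214]
 [ 0.5024 -0.0174]] [ 0.5429 -0.0046] 0.07959619786401056 0.029790943156963887
yaw -2.803438049529399
```

Slide measured: centre (0.543, -0.005), yaw -2.8°, size as expected. I'll go above a point 4 mm behind its middle with the fingers half closed.

```bash
python3 -m pendant '[[1.84,3.13,0,0.0216],[1.84,3.13,0,0.0216],[1.84,3.13,0,0.0216],[1.84,3.13,0,0.0216],[1.84,3.13,0,0.0216],[1.84,3.13,0,0.0216],[1.84,3.13,0,0.0216],[1.84,3.13,0,0.0216],[0,0,0,0],[0,0,0,0]]' -0.1
```

```text
time: 10.95
eef_pos: [0.5411, -0.0003, 0.1152]
eef_rot: [[-0.999, 0.041, -0.001], [0.041, 0.999, -0.0], [0.001, -0.0, -1.0]]
ft_force: [0.2, 0.1, -0.3]
finger_gap: 0.0468
grasp_force: 0.0
```

```bash
python3 -m pendant '[[-0.2,-0.4,-2.5,0],[0,0,-2.5,0],[0,0,-2.5,0],[0,0,-2.5,0],[0,0,-1.5,0],[0,0,-0.8,0],[0,0,0,0],[0,0,0,0]]';python3 -m pendant '[[0,0,-0.5,0],[0,0,-0.3,0],[0,0,0,0]]'
```

```text
time: 11.95
eef_pos: [0.5401, -0.0055, -0.0066]
eef_rot: [[-0.999, 0.043, 0.002], [0.043, 0.999, -0.0], [-0.002, -0.0, -1.0]]
ft_force: [-0.1, -0.0, 0.3]
finger_gap: 0.0472
grasp_force: 0.0
time: 12.32
eef_pos: [0.5388, -0.0052, -0.0161]
eef_rot: [[-0.999, 0.043, -0.001], [0.043, 0.999, 0.0], [0.001, 0.0, -1.0]]
ft_force: [-0.8, 1.0, -0.0]
finger_gap: 0.0468
grasp_force: 0.0
```

```bash
python3 -m pendant '[[0,0,0,0],[0,0,0,0],[0,0,0,0],[0,0,0,0],[0,0,0,0]]' 1
```

```text
time: 12.95
eef_pos: [0.5395, -0.0053, -0.0153]
eef_rot: [[-0.999, 0.043, 0.001], [0.043, 0.999, -0.0], [-0.001, -0.0, -1.0]]
ft_force: [-0.3, 1.3, 2.3]
finger_gap: 0.024
grasp_force: 60.3
```

The slide is gripped with a 24 mm gap and 60 N. I'll lift it, then turn it on the way across.

```bash
python3 -m pendant '[[0,0,1,0],[0,0,2,0],[0,0,2.7,0],[0,0,2.8,0],[0,0,2.8,0],[0.6,1.3,0,0.1775],[0.6,1.3,0,0.1775],[0.6,1.3,0,0.1775],[0.6,1.3,0,0.1775],[0.6,1.3,0,0.1775],[0.6,1.3,0,0.1775],[0.6,1.3,0,0.1775],[0.6,1.3,0,0.1775],[0.6,1.3,0,0.1775],[0.6,1.3,0,0.1775],[0.6,1.3,0,0.1775],[0.6,1.3,0,0.1775],[0.6,1.3,0,0.1775],[0.6,1.3,0,0.1775],[0,0,0,0]]'
```

```text
time: 15.45
eef_pos: [0.623, 0.1773, 0.0971]
eef_rot: [[0.765, -0.645, -0.001], [-0.645, -0.765, -0.0], [-0.0, 0.0, -1.0]]
ft_force: [0.5, 0.2, -0.9]
finger_gap: 0.0236
grasp_force: 60.0
```

```bash
python3 -m pendant '[[0.24,1.67,0,0.046],[0.24,1.67,0,0.046],[0.24,1.67,0,0.046],[0.24,1.67,0,0.046],[0.24,1.67,0,0.046],[0.24,1.67,0,0.046],[0.24,1.67,0,0.046],[0.24,1.67,0,0.046],[0,0,0,0],[0,0,0,0]]'
python3 - <<'E'
from h import *
d=grab('top');e=grab('scene')
A=cv2.resize(d['img'][180:270,170:260],None,fx=4.4,fy=4.4,interpolation=cv2.INTER_CUBIC)
B=cv2.resize(e['img'][80:220,350:450],None,fx=4,fy=4,interpolation=cv2.INTER_CUBIC)
o=np.zeros((600,800,3),np.uint8);o[:396,:396]=A;o[:560,399:799]=B
u,v=proj(e,[.6267,.3293,.127]);cv2.circle(o,(int(399+(u-350)*4),int((v-80)*4)),5,(0,0,255),1)
cv2.imwrite('pics/fin.png',cv2.convertScaleAbs(o,alpha=1.4,beta=10))
E
```

```text
time: 16.7
eef_pos: [0.6423, 0.31, 0.0972]
eef_rot: [[0.945, -0.326, -0.0], [-0.326, -0.945, -0.001], [-0.0, 0.001, -1.0]]
ft_force: [0.1, -0.4, -0.5]
finger_gap: 0.0237
grasp_force: 60.0
```

View pics/fin.png

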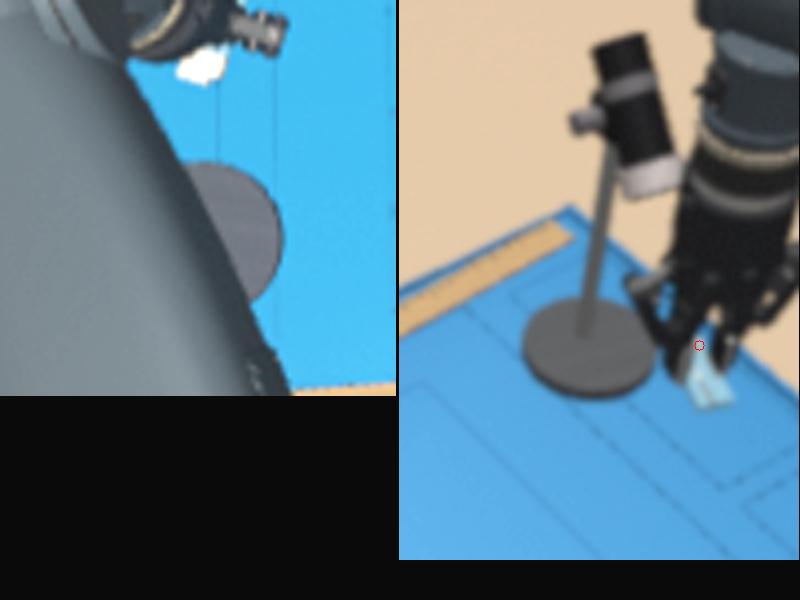

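Both views show the slide held: the frosted end is at about (216,195) in the top picture, and the clear end at about (428,181) in the scene picture. I'll check these numerically.

Run:
```python
from h import *
d=grab('top');e=grab('scene');s=bot.state();print(s['eef_pos'])
p=s['eef_pos'];f=np.array([-.945,.326]) if 0 else np.array([-.943,.333])
print('frost world',pix2world(d,170+203/4.4-.4,180+66/4.4-.4,.127))
g=p[:2]
print('pred label T',proj(d,[*(g+f*.032),.127]))
for z in(.111,.119,.127):
  for w in(-.013,.013):print(z,w,proj(e,[*(g-f*.034+w*np.array([-f[1],f[0]])),z]))
print('seen clear end corners', [(350+(u-399)/4,80+v/4) for u,v in((690,410),(735,402))])
print('dist view',np.linalg.norm(g+f*.032-[.6267,.3293]))
```

```text
[0.64242021 0.30957702 0.09744012]
frost world [0.61352942 0.31931906 0.127     ]
pred label T (np.float64(215.41438788279459), np.float64(195.0678297836274))
0.111 -0.013 (np.float64(431.9479031811468), np.float64(184.08059774783183))
0.111 0.013 (np.float64(423.29028782297246), np.float64(185.8709002724733))
0.119 -0.013 (np.float64(432.48411540548483), np.float64(182.1301008324458))
0.119 0.013 (np.float64(423.78163377393264), np.float64(183.92276066506778))
0.127 -0.013 (np.float64(433.0260608768786), np.float64(180.15837943925337))
0.127 0.013 (np.float64(424.2782567968992), np.float64(181.95333203747393))
seen clear end corners [(422.75, 182.5), (434.0, 180.5)]
dist view 0.01706399495460047
```

```bash
python3 -m pendant '[[0.3,0.2,0,0.04],[0.3,0.2,0,0.04],[0,0,0,0],[0,0,0,0],[0,0,0,0],[0,0,0,0]]' && python3 -c "
from rig import bot
s=bot.state();print(s['eef_pos'],s['dq'],s['grasp_force']);print(bot.hand_in())"
```

```text
time: 17.65
eef_pos: [0.6483, 0.3142, 0.0974]
eef_rot: [[0.968, -0.249, -0.0], [-0.249, -0.968, -0.0], [-0.0, 0.0, -1.0]]
ft_force: [-0.8, -0.1, -1.0]
finger_gap: 0.0237
grasp_force: 60.0
[0.64827427 0.314185   0.09735544] [ 0.17874913  0.17823585  0.01814274 -0.00938785 -0.00294308 -0.01295222] 59.98416066169739
the job is handed in; nothing more can be done
None
```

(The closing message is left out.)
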